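Snap the cap onto the checked feeder pail and hold it shut

TASK

Close the feeder pail that carries the green tag and leave the red-tagged one open: pick up the orange snap cap, set it over that pail's neck and press it down until it clicks, then keep pressing until its rim sits fully home on the collar. Finish while the gripper is still holding the cap down hard against its springy seal - do not let go or ease off - and leave the other things on the bench where they are.

Things in the scene. Friction and masses are not known exactly. Their poses are not given: they have to be found in the camera images.
- cap_center (a point): Centre, half-way up, of the loose orange snap cap (53 mm tall, 45 g) standing knob up, z up. Skirt: 49 mm across, 27 mm tall, open below, an inner bead at its rim leaves a 30 mm opening, ceiling 23 mm above the rim. On its flat top stands a round grip knob 28 mm across, 26 mm tall. The point is 26.5 mm above the rim, 0.5 mm below the flat shoulder round the knob.
- neck_a (a point): On the neck axis of pail a, at the top face of the collar (54 mm disc, 77 mm above the bench) on which the cap's rim sits when fully home; the cap's centre is then 26.5 mm above this point. The neck is an upright grey stud, 27 mm across, 22 mm tall, with four spring bumps (35 mm across them, 12 mm up) and on top a black sprung seal, 18 mm across, its top 27.5 mm up.
- neck_b (a point): The same point of pail b, whose neck is alike. Capping either: the cap rests on the bumps with its rim about 17 mm above the collar; pushing takes about 15 N, then at about 9 mm it clicks and the force drops; from 4.5 mm the seal pushes back, growing to about 12 N at the collar. Left alone a clicked cap stands about 4 mm off the collar: only steady pressing keeps it home.
- pail_a: Feeder pail a, yellow with a white lid, fixed to the bench; origin at the centre of its underside. 134 mm across, lid top 75 mm above the bench.
- pail_b: Feeder pail b, the same as pail a.
- green_tag: Green tag, a flat plate 20 x 32 x 4 mm fixed on the lid of the pail that is to be closed; origin at the centre of its underside, 47 mm from that pail's neck axis.
- red_tag: Red tag, the same size, fixed in the same place on the other pail's lid: that pail stays open.
- jar_center (a point): Centre of a closed amber honey jar, 62 mm across, 75 mm tall. A bystander.
- hive_tool_center (a point): Middle of a red and steel hive tool lying flat, about 240 mm long along its x axis, 42 mm wide, 22 mm high at its bent end. A bystander.
- spacer_center (a point): Middle of a wooden spacer block lying on the bench, 24 x 100 mm (long along its y axis), 22 mm high with a 10 mm lug on top. A bystander.
- pot_center (a point): Centre of an empty white plastic pot, 90 mm across, 60 mm tall. A bystander.
- brush_center (a point): Middle of a bee brush with a wooden handle, about 260 mm long, lying on the bench. A bystander.
- stock_center (a point): Centre of a wooden board stack, 300 x 90 x 50 mm, lying on the bench at the side. A bystander.
Mind the look-alikes: they are no part of the job. Of the things that look like the part that bears cap_center, the smallest one is meant.

How it is judged:
On the way, in this order (a step that is already met when the one before it is completed fails the run):
1. the cap is lifted clear of the bench (height (world z) of cap_center above 0.075 m and contact force between the fingers and cap above 0.5 N), for 0.1 s.
2. the cap has clicked onto the green-tagged pail's neck (((horizontal distance between neck_a and green_tag below 0.07 m and horizontal distance between cap_center and neck_a below 0.004 m and z of cap_center in the frame of neck_a below 0.0345 m) or (horizontal distance between neck_b and green_tag below 0.07 m and horizontal distance between cap_center and neck_b below 0.004 m and z of cap_center in the frame of neck_b below 0.0345 m))), for 0.1 s.
At the end, for the whole second after the job is handed in: The cap is on the neck of the green-tagged pail, within 4 mm of its axis and upright within 0.1 rad, its rim fully home on the collar (within 1.7 mm) and still held down there by the gripper (fingers bear on it with more than 3 N; unpressed it would rise about 4 mm) (((horizontal distance between neck_a and green_tag below 0.07 m and horizontal distance between cap_center and neck_a below 0.004 m and z of cap_center in the frame of neck_a below 0.0282 m) or (horizontal distance between neck_b and green_tag below 0.07 m and horizontal distance between cap_center and neck_b below 0.004 m and z of cap_center in the frame of neck_b below 0.0282 m)) and angle between cap_center's own z axis and vertical below 0.1 rad and contact force between the fingers and cap above 3 N and linear speed of cap below 0.02 m/s); the arm keeps its last pose, push and grip.
It fails at once if the cap is snapped onto the red-tagged pail ((horizontal distance between neck_a and red_tag below 0.07 m and horizontal distance between cap_center and neck_a below 0.004 m and z of cap_center in the frame of neck_a below 0.0345 m) or (horizontal distance between neck_b and red_tag below 0.07 m and horizontal distance between cap_center and neck_b below 0.004 m and z of cap_center in the frame of neck_b below 0.0345 m)).
It fails at once if another thing on the bench (jar, hive tool, spacer, pot, brush, boards) is knocked or moved more than 3 cm (distance of any of jar_center, hive_tool_center, spacer_center, pot_center, brush_center, stock_center from where it was at the start of the episode above 0.03 m).
It also fails if it takes over 51 s, if anything falls off the work surface, if the arm or the gripper's body presses on something with over 40 N, if the wrist force passes 120 N, or if a joint passes its speed limit or range.

ROBOT

A 6-joint arm with a two-finger parallel gripper is mounted at the origin on the work surface. World frame = base frame: x ahead of the robot, y to its left, z up, the work surface at z = 0. Lengths are in m, angles in rad, forces in N, time in s.
With the tool pointing down it reaches from about 0.425 to 0.95 m from the base axis. Payload 3.5 kg.
Tool frame: the origin (TCP) lies on the centre line of the jaws, within the pads' length; the fingertips stand 11 mm ahead of it and the grasp point (between the pads) lies 8 mm behind it; x points along the fingers, y is the direction in which the jaws open and shut, and the axes are right-handed (so a half turn about x gives the same grasp; the last joint's range is limited). The gripper opens to 85 mm and grips with 20 to 120 N. Pads are 22 mm wide; open, the fingers measure 114 mm over their backs; the gripper's body (76 mm by 85 mm) begins 54 mm behind the grasp point. The pads swing forward as they close: fully open they stand 13 mm farther back than shut.
Start: joints at [-1.382, 0.286, 1.577, -0, 1.279, -0.15], TCP at [0.224, -0.637, 0.242] pointing down, gripper open.
Joint ranges: [-2.77, 2.77], [-0.9, 2.22], [0.21, 2.48], [-1.53, 4.67], [0.24, 2.81], [-2.84, 2.84]. Speed limits (rad/s): [2.79, 2.79, 3.14, 3.14, 3.14, 3.14].

INTERFACE

Orientations are given as a unit quaternion [x, y, z, w].
In Python, from plant import ctrl gives the robot as it stands. The module is installed in compiled form; this text tells all that it offers.
- The arm moves only by the tool drive_tool, never from a script. Its argument "series" is a list of rows, each a list of 2 entries, a list of its own where there are three numbers: the shift along the tool's x, y, z in units of 50 mm (1.0 is 50 mm), then the turn, a rotation vector about the tool's x, y, z in degrees. A call has 1 to 5 rows; each row shifts and turns the pose as measured when the row begins, along the tool's axes as they then stand; what a row does not reach is not made up. A row lasts 1/10 s, in which the tool goes at most 50 mm and 8.59 degrees, less where a joint would pass 70% of its speed; a pose out of reach is approached as far as the arm can. A call is refused whole if a number of a shift passes 1 or a number of a turn 8.59, either way. A call with a gripper value outside its range is refused whole. "grip" is the gripper's target within -1 to 1 (fully open at 1, half-way at 0, shut at -1), set as the call begins (left out, the last holds). The fingers move at their own pace and stop on an object; "newtons" is the grip in N (left out, the last holds). Time passes only in rows, so rows that do not move let the fingers close. It gives the time, the measured TCP pose, the force and the opening at its end, in the units of the state.
- ctrl.get_state(): the state, without advancing time (a new reading comes with each control period).
- ctrl.read_camera(name): name is "scene" or "top" or "wrist"; returns a dict with "img" (480x640x3 uint8, red, green, blue), "camera_matrix" (3x3 intrinsics, pixels), "R" (3x3) and "t" (3): a world point X has camera coordinates R X + t. Camera axes: x right, y down, z forward; pixel columns grow to the right and rows downward; lengths in m; the calibration is good to about 2 mm. A picture is of the moment at which its call begins. There is no depth.
- ctrl.sign_off(): hands the job in, once; it reports no verdict.
The state is a dict: "time": time; "qpos": joint angles; "dq": joint speeds; "joint_efforts": joint torques, N m; "eef_pos": TCP position; "tcp_rot": TCP orientation; "contact_force": force on the tool from outside, world axes, zero at the start; "wrist_torque": the same for the moment, N m; "opening": opening from 0.0 (shut) to 1.0 (fully open).
Only numpy, scipy, OpenCV 4.12 (cv2) and the standard library are available. Lean on these libraries where they do the work, as an engineer would, in place of code of your own. Each camera call takes 0.05 s, during which the arm holds its last target.

## Working session

There is one attempt and no reset: what is moved stays moved. The work goes in short steps, Python scripts to look and compute and a tool call to move; the robot and the scene stay as the last step left them, time stands still between calls to the robot, and variables do not carry over. Pictures are saved under pics/ and viewed, and the job is handed in when it is done.

Besides the shell and the picture viewer there is one more tool, called as name(argument=value, ...) on one line, values as JSON. drive_tool: Moves the arm, as the interface text tells. Its arguments: {"type":"object","properties":{"series":{"type":"array"},"grip":{"type":"number"},"newtons":{"type":"number"}},"required":["series"]}

```bash
mkdir -p pics
cat > h.py <<'E'
import numpy as np, cv2
from plant import ctrl
def snap(n,f):
    c=ctrl.read_camera(n); cv2.imwrite(f,c["img"][:,:,::-1]); np.savez(f.replace('.png','.npz'),img=c["img"],K=c["camera_matrix"],R=c["R"],t=c["t"]); return c
def load(f): return np.load(f)
def ray(c,u,v):
    R=c["R"];d=R.T@np.linalg.solve(c["K"] if "K" in c else c["camera_matrix"],[u,v,1.]); return -R.T@c["t"],d
def onz(c,u,v,z):
    o,d=ray(c,u,v); return o+d*(z-o[2])/d[2]
def proj(c,X):
    p=c["K"]@(c["R"]@np.array(X)+c["t"]); return p[:2]/p[2]
E
python3 - <<'E'
from h import *
for n in("scene","top","wrist"):snap(n,f"pics/{n}0.png")
s=ctrl.get_state();print(s)
E
```

```text
{'time': 0.15, 'qpos': array([-1.38200529e+00,  2.87010081e-01,  1.57786186e+00,  1.66174277e-05,
        1.27860268e+00, -1.49965115e-01]), 'dq': array([-1.12014670e-03, -1.53191919e-03, -4.90596151e-03, -1.56900628e-04,
        8.33938883e-06, -6.64295708e-04]), 'joint_efforts': array([ 2.05001532e-03, -4.06598961e+01, -2.93140376e+01, -6.31841613e-05,
        3.91138412e-03,  5.44964138e-06]), 'eef_pos': array([ 0.22427103, -0.63612387,  0.24122152]), 'tcp_rot': array([-0.69698062, -0.11986017,  0.69699521, -0.11852945]), 'contact_force': array([ 0.77218126, -0.62458611,  0.23278287]), 'wrist_torque': array([-0.02226203, -0.02771349,  0.00923767]), 'opening': 1.0042579177453859}
```

View pics/scene0.png

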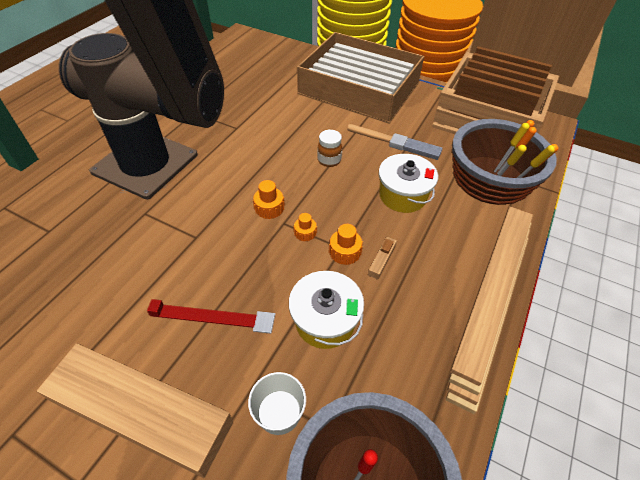

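View pics/top0.png

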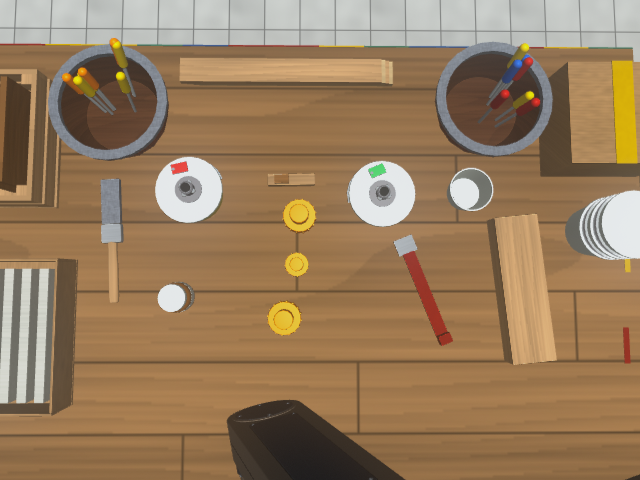

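View pics/wrist0.png

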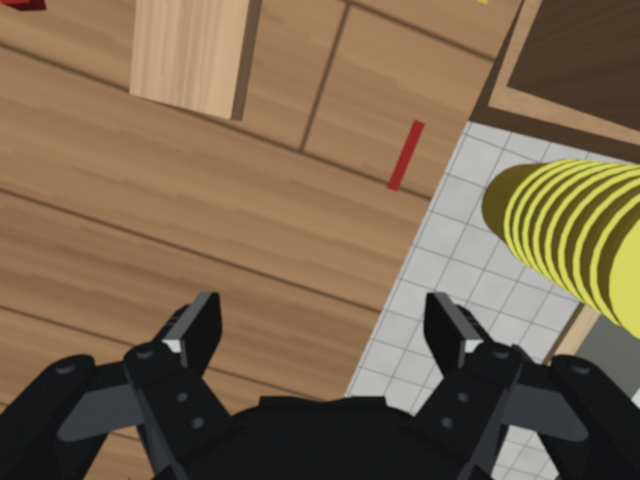

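The scene and top views show three orange caps. In the top view they are at (299,215), (296,264) and (284,318), and in the scene view at (346,243), (305,227) and (268,198). The smallest is the middle one, at top (296,264) and scene (305,227). The green-tagged pail is at top (382,193) and the red-tagged one at top (188,189). The wrist view shows neither caps nor pails.

Next I'll measure these and check the choice in a close crop.

Run:
```python
from h import *
T=load("pics/top0.npz");S=load("pics/scene0.npz")
out=[]
for nm,C in(("top",T),("scene",S)):
    hsv=cv2.cvtColor(C["img"],cv2.COLOR_RGB2HSV)
    print(nm,"cam",(-C["R"].T@C["t"]).round(3))
    m=cv2.inRange(hsv,(10,200,120),(26,255,255))
    n,l,st,ce=cv2.connectedComponentsWithStats(m)
    for i in range(1,n):
        if st[i,4]>150: print("orange",st[i],ce[i].round(1),[onz(C,*ce[i],0.03).round(4)])
    g=cv2.inRange(hsv,(50,150,80),(75,255,255)); n,l,st,ce=cv2.connectedComponentsWithStats(g)
    for i in range(1,n):
        if 40<st[i,4]<1000: print("green",st[i],ce[i].round(1),onz(C,*ce[i],0.079).round(4))
a=cv2.resize(T["img"][165:345,250:430],None,fx=3,fy=3,interpolation=2)
cv2.imwrite("pics/ct.png",a[:,:,::-1])
a=cv2.resize(S["img"][170:350,230:390],None,fx=3.3,fy=3.3,interpolation=2)
cv2.imwrite("pics/cs.png",a[:,:,::-1])
```

```text
top cam [ 0.447 -0.03   1.115]
orange [ 612   61   25  102 2084] [624.1 111.7] [array([ 0.7958, -0.7021,  0.03  ])]
orange [ 62  68  36  29 437] [81.  82.1] [array([0.854 , 0.4562, 0.03  ])]
orange [270 309  24  21 160] [281.2 320.3] [array([0.354 , 0.0291, 0.03  ])]
green [369 164  16  13  99] [377.6 169.5] [ 0.6585 -0.1657  0.079 ]
scene cam [ 0.783 -0.537  0.747]
orange [326   0  59  11 245] [354.8   3.9] [array([0.0969, 1.0435, 0.03  ])]
orange [ 396    0   87   82 4277] [439.2  31.9] [array([0.4467, 0.9911, 0.03  ])]
orange [319   3  72  20 272] [352.1  14.8] [array([0.1272, 0.9566, 0.03  ])]
orange [322  17  67  18 259] [352.1  26.1] [array([0.1651, 0.8772, 0.03  ])]
orange [508 120  28  44 450] [522.4 137.7] [array([0.8264, 0.5364, 0.03  ])]
orange [531 144  27  22 171] [543.7 154.1] [array([0.8884, 0.4953, 0.03  ])]
orange [253 180  32  39 901] [268.1 200.2] [array([0.363 , 0.0182, 0.03  ])]
orange [390 194  31  19 315] [402.4 203.1] [array([0.635 , 0.1589, 0.03  ])]
orange [294 213  23  28 493] [304.8 227.4] [array([ 0.4761, -0.012 ,  0.03  ])]
orange [ 329  224   34   41 1039] [345.4 244.8] [array([ 0.5742, -0.0125,  0.03  ])]
green [347 299  11  17 152] [351.8 307.1] [ 0.6592 -0.1677  0.079 ]
```

View pics/ct.png

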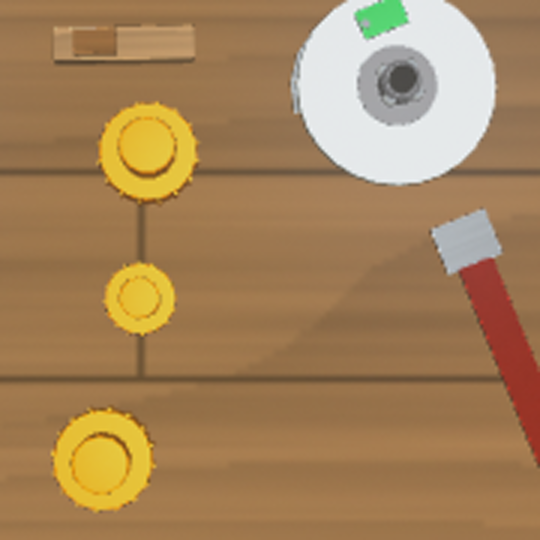

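View pics/cs.png

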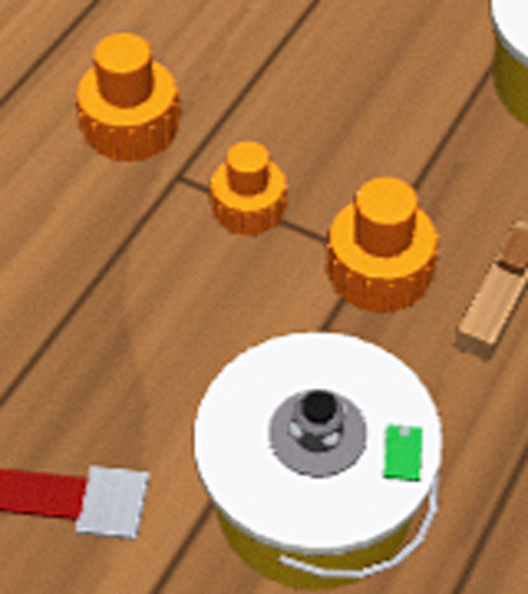

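The crops confirm that the middle cap is the smallest and that the pail with the green tag is at top (382,193). Now for precise positions.

```bash
cat > m.py <<'E'
from h import *
def blob(m,box=None):
    n,l,st,ce=cv2.connectedComponentsWithStats(m)
    i=1+np.argmax(st[1:,4]); k=(l==i).astype(np.uint8)
    c=max(cv2.findContours(k,0,1)[0],key=cv2.contourArea); return cv2.fitEllipse(cv2.convexHull(c)),st[i]
E
python3 - <<'E'
from m import *
def sub(C,u0,v0,u1,v1,lo,hi):
    hsv=cv2.cvtColor(C["img"],cv2.COLOR_RGB2HSV);m=np.zeros(hsv.shape[:2],np.uint8)
    m[v0:v1,u0:u1]=cv2.inRange(hsv[v0:v1,u0:u1],lo,hi);return m
T=load("pics/top0.npz");S=load("pics/scene0.npz")
e,st=blob(sub(T,275,245,318,283,(18,165,150),(30,255,255)))
print("cap top",e,st,onz(T,*e[0],0.025))
e,st=blob(sub(T,345,155,420,232,(0,0,200),(179,40,255)))
print("lid top",e,st,onz(T,*e[0],0.075))
e,st=blob(sub(S,285,265,368,336,(0,0,200),(179,40,255)))
print("lid scene",e,st,onz(S,*e[0],0.075))
e,st=blob(sub(T,370,180,396,206,(0,0,0),(179,60,85)))
print("seal top",e,st,onz(T,*e[0],0.1045))
e,st=blob(sub(T,360,170,405,215,(0,0,0),(179,60,180)))
print("collar top",e,st,onz(T,*e[0],0.077))
e,st=blob(sub(S,300,280,350,320,(0,0,0),(179,80,60)))
print("seal scene",e,st,onz(S,*e[0],0.103))
# collar from top: tag geometry
print("cap scene proj check", [proj(S,[0.472,-0.003,z]) for z in (0,.027,.053)])
E
```

```text
cap top ((296.3673400878906, 263.9138488769531), (23.573177337646484, 23.907201766967773), 151.7059326171875) [285 252  24  25 438] [ 0.46969271 -0.0015435   0.025     ]
lid top ((381.78564453125, 193.21484375), (64.67833709716797, 65.74896240234375), 116.42890167236328) [ 349  161   66   65 2627] [ 0.61088221 -0.1741986   0.075     ]
lid scene ((325.8393859863281, 302.971923828125), (65.07958221435547, 74.80368041992188), 92.74290466308594) [ 289  271   75   65 3024] [ 0.61442293 -0.18006194  0.075     ]
seal top ((383.8365478515625, 190.74937438964844), (8.188549041748047, 8.69189453125), 13.890482902526855) [380 187   9   9  62] [ 0.61110788 -0.17418685  0.1045    ]
collar top ((381.7748718261719, 193.0804443359375), (25.73213005065918, 26.135217666625977), 159.39308166503906) [369 181  26  26 533] [ 0.61083911 -0.17390298  0.077     ]
seal scene ((326.4201354980469, 292.9622802734375), (9.315317153930664, 9.750015258789062), 77.19060516357422) [322 289  10   9  75] [ 0.61309655 -0.17690029  0.103     ]
cap scene proj check [array([305.36928968, 232.71114591]), array([305.22981476, 224.82709902]), array([305.08954957, 216.89838021])]
```

```bash
cat > g.py <<'E'
import sys
from h import *
from scipy.spatial.transform import Rotation as Rn
def go(p,yj):
    """report shift (units 50mm, tool axes) to p and turn(deg) to make tool x down and jaws along yj"""
    s=ctrl.get_state();R=Rn.from_quat(s["tcp_rot"]).as_matrix()
    x=np.array([0,0,-1.]);y=np.array([yj[0],yj[1],0.]);y/=np.linalg.norm(y)
    if y@R[:,1]<0:y=-y
    G=np.c_[x,y,np.cross(x,y)]
    print("t",round(s["time"],2),"pos",s["eef_pos"].round(4),"q",s["qpos"].round(2),"F",s["contact_force"].round(1),"open",round(s["opening"],3))
    print("axes y",R[:,1].round(3),"z",R[:,2].round(3))
    print("shift",(R.T@(np.array(p)-s["eef_pos"])/.05).round(2),"turn",Rn.from_matrix(R.T@G).as_rotvec(degrees=True).round(2))
if __name__=="__main__":
    a=[float(v) for v in sys.argv[1:]];go(a[:3],a[3:5])
E
python3 g.py .47 -.002 .2 0 1
```

```text
t 0.15 pos [ 0.2243 -0.6361  0.2412] q [-1.38  0.29  1.58  0.    1.28 -0.15] F [ 0.8 -0.6  0.2] open 1.004
axes y [ 0.332 -0.943 -0.002] z [-0.943 -0.332 -0.   ]
shift [  0.85 -10.33  -8.85] turn [19.41  0.    0.11]
```

drive_tool(series=[[[0,-0.4,-0.9],[4,0,0]],[[0,-0.4,-0.9],[4,0,0]],[[0,-0.4,-0.9],[4,0,0]],[[0,-0.4,-0.9],[4,0,0]],[[0,-0.4,-0.9],[4,0,0]]], grip=1, newtons=60)

```text
time: 0.65
eef_pos: [0.4239, -0.495, 0.2384]
tcp_rot: [-0.706, 0.012, 0.708, 0.014]
contact_force: [0.8, -0.1, 0.2]
opening: 1.003
```

```bash
python3 g.py .47 -.002 .2 0 1
```

```text
t 0.65 pos [ 0.4239 -0.495   0.2384] q [-1.02  0.24  1.64 -0.    1.27  0.59] F [ 0.8 -0.1  0.2] open 1.003
axes y [-0.037 -0.999 -0.004] z [-0.999  0.037  0.003]
shift [ 0.8  -9.88 -0.56] turn [-2.1   0.18  0.23]
```

drive_tool(series=[[[0,-0.95,-0.1],[-1,0,0]],[[0,-0.95,-0.1],[-1,0,0]],[[0,-0.95,0],[0,0,0]],[[0,-0.95,0],[0,0,0]],[[0,-0.95,0],[0,0,0]]])

```text
time: 1.15
eef_pos: [0.4405, -0.2492, 0.2347]
tcp_rot: [-0.705, -0.004, 0.709, 0.003]
contact_force: [0.7, 0.7, 0.7]
opening: 1.0
```

drive_tool(series=[[[0.1,-0.9,0],[0,0,0]],[[0.1,-0.9,0],[0,0,0]],[[0.1,-0.9,0],[0,0,0]],[[0.1,-0.9,0],[0,0,0]],[[0,0,0],[0,0,0]]])

```text
time: 1.65
eef_pos: [0.4374, -0.0568, 0.2145]
tcp_rot: [-0.705, -0.006, 0.709, 0.002]
contact_force: [-0.9, -0.2, -0.4]
opening: 1.002
```

```bash
python3 g.py .47 -.002 .2 0 1; python3 -c "
from h import *
snap('wrist','pics/w1.png')"
```

```text
t 1.65 pos [ 0.4374 -0.0568  0.2145] q [-0.36 -0.22  2.15  0.01  1.22  1.2 ] F [-0.9 -0.2 -0.4] open 1.002
axes y [ 0.006 -1.    -0.011] z [-1.    -0.006  0.005]
shift [ 0.3  -1.09 -0.66] turn [0.32 0.3  0.64]
```

View pics/w1.png

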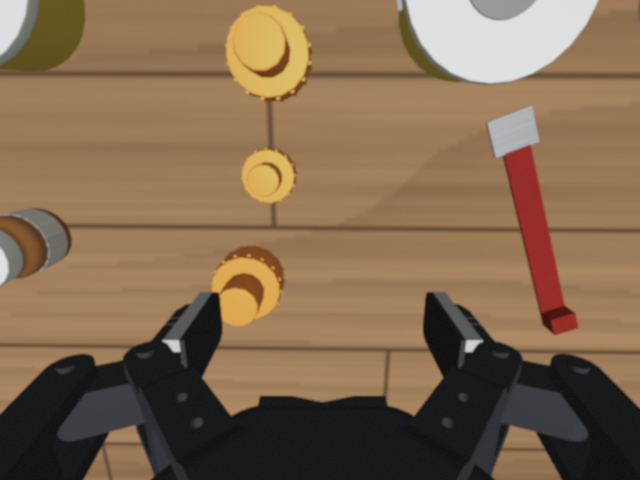

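The wrist view shows the small cap at (268,176) between the two larger ones, with the jaws behind it. I'll move over the cap, then measure it again.

drive_tool(series=[[[0,-0.5,-0.4],[0.3,0.3,0.6]],[[0,-0.6,-0.4],[0,0,0]],[[0,0,0],[0,0,0]],[[0,0,0],[0,0,0]]])

```text
time: 2.1
eef_pos: [0.48, -0.0058, 0.2157]
tcp_rot: [0.708, -0.003, -0.706, -0.0]
contact_force: [0.1, -0.9, -0.6]
opening: 0.997
```

```bash
python3 g.py .47 -.002 .2 0 1
python3 - <<'E'
from m import *
snap('wrist','pics/w2.png');C=load('pics/w2.npz')
hsv=cv2.cvtColor(C["img"],cv2.COLOR_RGB2HSV);m=cv2.inRange(hsv,(12,150,120),(30,255,255))
n,l,st,ce=cv2.connectedComponentsWithStats(m)
print("cam",-C["R"].T@C["t"])
for i in range(1,n):
    if st[i,4]>100:print(st[i],ce[i])
print(proj(C,[.47,-.002,.027]),proj(C,[.47,-.002,.053]))
E
```

```text
t 2.1 pos [ 0.48   -0.0058  0.2157] q [-0.22 -0.13  2.07 -0.    1.2   1.36] F [ 0.1 -0.9 -0.6] open 0.997
axes y [-0.005 -1.     0.005] z [-1.     0.005 -0.003]
shift [ 0.31 -0.08  0.2 ] turn [-0.27 -0.16 -0.27]
cam [ 0.55214288 -0.00605168  0.3466839 ]
[299  81  51  53 327] [320.64220183 109.57798165]
[ 294  194   48   53 1098] [315.31147541 223.84517304]
[ 44 270  49  39 317] [ 75.23974763 281.76971609]
[ 262  294   68   74 3278] [295.82123246 329.195241  ]
[317.62244778 222.42316718] [317.3246047  229.70576542]
```

View pics/w2.png

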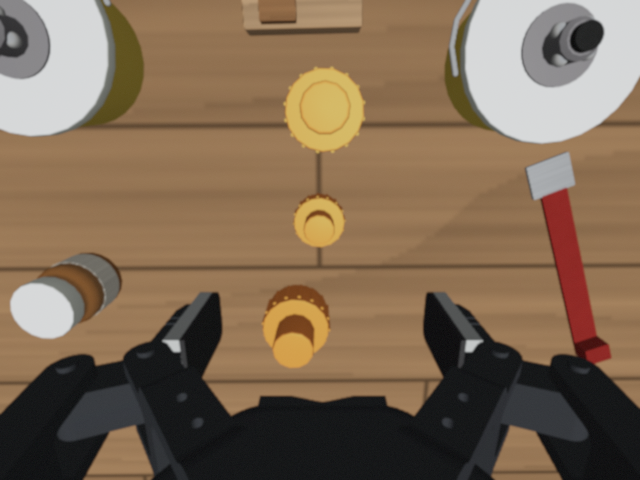

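The wrist view agrees with the top view to about 1.5 mm, with the cap at (319,222). Descending.

drive_tool(series=[[[0.7,-0.06,0.2],[-0.3,-0.2,-0.3]],[[0.7,0,0],[0,0,0]],[[0.7,0,0],[0,0,0]],[[0,0,0],[0,0,0]]])

```text
time: 2.55
eef_pos: [0.4709, -0.009, 0.1104]
tcp_rot: [0.709, -0.003, -0.705, -0.002]
contact_force: [-0.8, -0.2, -0.6]
opening: 0.999
```

```bash
python3 g.py .47 -.0025 .042 0 1
```

```text
t 2.55 pos [ 0.4709 -0.009   0.1104] q [-0.23 -0.01  2.17 -0.    0.98  1.34] F [-0.8 -0.2 -0.6] open 0.999
axes y [-0.008 -1.     0.002] z [-1.     0.008 -0.005]
shift [ 1.37 -0.13  0.03] turn [-0.45 -0.3  -0.11]
```

drive_tool(series=[[[0.45,-0.13,0.03],[-0.4,-0.3,0]],[[0.4,0,0],[0,0,0]],[[0.3,0,0],[0,0,0]],[[0.15,0,0],[0,0,0]],[[0,0,0],[0,0,0]]])

```text
time: 3.05
eef_pos: [0.4743, -0.0087, 0.0509]
tcp_rot: [0.71, -0.005, -0.704, -0.001]
contact_force: [-0.1, -0.2, 0.5]
opening: 1.0
```

```bash
python3 g.py .47 -.0025 .042 0 1; python3 -c "
from h import *
snap('scene','pics/s3.png')
cv2.imwrite('pics/s3c.png',cv2.resize(cv2.imread('pics/s3.png')[130:310,200:440],None,fx=3,fy=3))"
```

```text
t 3.05 pos [ 0.4743 -0.0087  0.0509] q [-0.23  0.1   2.19 -0.    0.84  1.35] F [-0.1 -0.2  0.5] open 1.0
axes y [-0.008 -1.     0.005] z [-1.     0.008 -0.009]
shift [ 0.18 -0.12  0.09] turn [-0.47 -0.53 -0.3 ]
```

View pics/s3c.png

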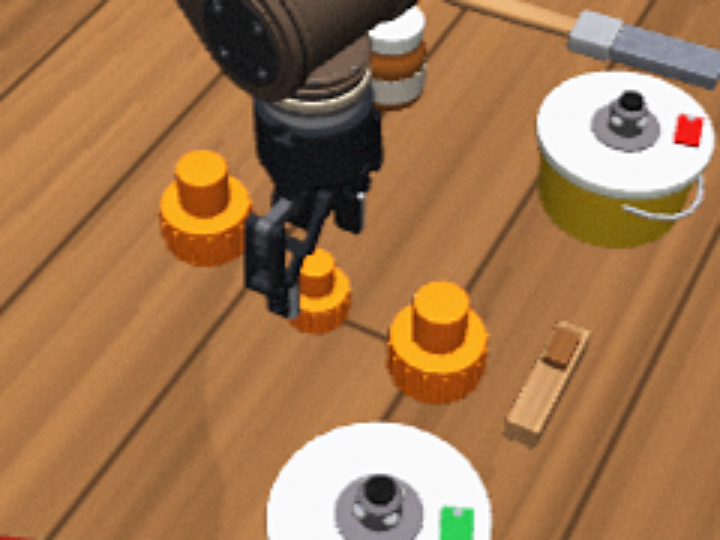

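The crop shows the small cap at about (318,290), between the open jaws, with nothing touched. I'll fine-align and finish the descent.

drive_tool(series=[[[0.05,-0.12,0.09],[-0.4,-0.5,-0.3]],[[0.05,-0.12,0.09],[0,0,0]],[[0.05,-0.05,0.03],[0,0,0]]])

```text
time: 3.4
eef_pos: [0.4665, 0.0056, 0.0471]
tcp_rot: [0.71, -0.001, -0.704, -0.0]
contact_force: [0.3, 0.3, 0.2]
opening: 0.997
```

```bash
python3 g.py .47 -.0025 .042 0 1
```

```text
t 3.4 pos [0.4665 0.0056 0.0471] q [-0.21  0.09  2.21  0.    0.84  1.37] F [0.3 0.3 0.2] open 0.997
axes y [-0.002 -1.     0.001] z [-1.     0.002 -0.008]
shift [ 0.1   0.16 -0.07] turn [-0.1  -0.44 -0.07]
```

drive_tool(series=[[[0.1,0.16,-0.07],[0,-0.4,0]],[[0,0,0],[0,0,0]]])

```text
time: 3.6
eef_pos: [0.47, -0.0021, 0.0421]
tcp_rot: [0.707, -0.0, -0.707, 0.001]
contact_force: [-0.3, -0.1, -0.1]
opening: 0.999
```

```bash
python3 g.py .47 -.0025 .042 0 1
```

```text
t 3.6 pos [ 0.47   -0.0021  0.0421] q [-0.22  0.11  2.2  -0.    0.83  1.35] F [-0.3 -0.1 -0.1] open 0.999
axes y [ 0.    -1.     0.002] z [-1.    -0.    -0.001]
shift [0.   0.01 0.  ] turn [ 0.01 -0.05 -0.09]
```

Very good. Close with 80 N.

drive_tool(series=[[[0,0,0],[0,0,0]],[[0,0,0],[0,0,0]],[[0,0,0],[0,0,0]],[[0,0,0],[0,0,0]],[[0,0,0],[0,0,0]]], grip=-1, newtons=80)

```text
time: 4.1
eef_pos: [0.4707, -0.0026, 0.0422]
tcp_rot: [0.708, -0.001, -0.707, 0.0]
contact_force: [0.7, -0.0, 2.6]
opening: 0.299
```

drive_tool(series=[[[0,0,0],[0,0,0]],[[0,0,0],[0,0,0]]])

```text
time: 4.3
eef_pos: [0.4707, -0.0026, 0.0423]
tcp_rot: [0.708, -0.001, -0.707, 0.0]
contact_force: [0.9, -0.1, 0.6]
opening: 0.3
```

```bash
python3 g.py .47 -.0025 .042 0 1; python3 -c "
from h import *
snap('scene','pics/s4.png')
cv2.imwrite('pics/s4c.png',cv2.resize(cv2.imread('pics/s4.png')[180:280,240:380],None,fx=5,fy=5))"
```

```text
t 4.3 pos [ 0.4707 -0.0026  0.0423] q [-0.22  0.11  2.2  -0.    0.83  1.35] F [ 0.9 -0.1  0.6] open 0.3
axes y [-0.    -1.     0.002] z [-1.     0.    -0.001]
shift [ 0.01 -0.    0.01] turn [-0.03 -0.08 -0.1 ]
```

View pics/s4c.png

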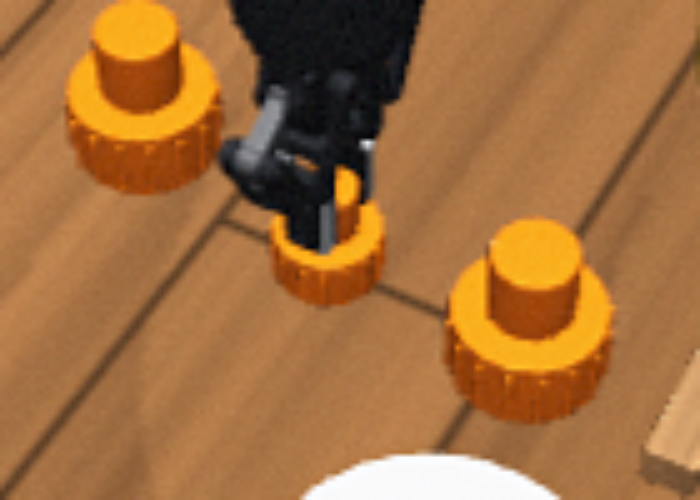

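Opening 0.30 is about 26 mm, so the crop and the reading both show the knob held. Lifting.

drive_tool(series=[[[-0.4,0,0],[0,0,0]],[[-0.8,0,0],[0,0,0]],[[-0.8,0,0],[0,0,0]],[[-0.8,0,0],[0,0,0]],[[-0.6,0,0],[0,0,0]]])

```text
time: 4.85
eef_pos: [0.4652, -0.0012, 0.2101]
tcp_rot: [-0.701, -0.001, 0.713, 0.001]
contact_force: [0.8, -0.7, -0.5]
opening: 0.303
```

drive_tool(series=[[[-0.3,0,0],[0,0,0]],[[0,0,0],[0,0,0]]])

```text
time: 5.05
eef_pos: [0.4677, -0.0017, 0.2311]
tcp_rot: [-0.705, 0.0, 0.71, 0.0]
contact_force: [0.5, 0.7, -0.8]
opening: 0.301
```

```bash
python3 g.py .612 -.1755 .19 0 1
```

```text
t 5.05 pos [ 0.4677 -0.0017  0.2311] q [-0.22 -0.17  2.08 -0.    1.24  1.35] F [ 0.5  0.7 -0.8] open 0.301
axes y [-0. -1. -0.] z [-1.     0.     0.007]
shift [ 0.8   3.47 -2.89] turn [-0.03  0.4   0.  ]
```

drive_tool(series=[[[0,0.5,-0.42],[0,0.4,0]],[[0,0.7,-0.58],[0,0,0]],[[0,0.7,-0.58],[0,0,0]],[[0.2,0.7,-0.58],[0,0,0]],[[0.3,0.4,-0.35],[0,0,0]]])

```text
time: 5.55
eef_pos: [0.5944, -0.1529, 0.2004]
tcp_rot: [-0.706, -0.003, 0.708, -0.001]
contact_force: [-1.2, 0.4, -0.1]
opening: 0.299
```

drive_tool(series=[[[0,0.1,-0.1],[0,0,0]],[[0,0,0],[0,0,0]]])

```text
time: 5.75
eef_pos: [0.5982, -0.1597, 0.1935]
tcp_rot: [-0.703, -0.003, 0.711, 0.001]
contact_force: [1.1, 0.0, -0.6]
opening: 0.298
```

```bash
python3 g.py .612 -.1755 .18 0 1; python3 -c "
from h import *
snap('wrist','pics/w5.png');snap('scene','pics/s5.png');snap('top','pics/t5.png')
a=cv2.resize(cv2.imread('pics/s5.png')[190:370,250:410],(533,600))
cv2.imwrite('pics/s5c.png',a)"
```

```text
t 5.75 pos [ 0.5982 -0.1597  0.1935] q [-0.42  0.21  1.75  0.    1.19  1.14] F [ 1.1  0.  -0.6] open 0.298
axes y [ 0.002 -1.    -0.006] z [-1.    -0.002  0.012]
shift [ 0.26  0.32 -0.28] turn [0.12 0.66 0.35]
```

View pics/w5.png

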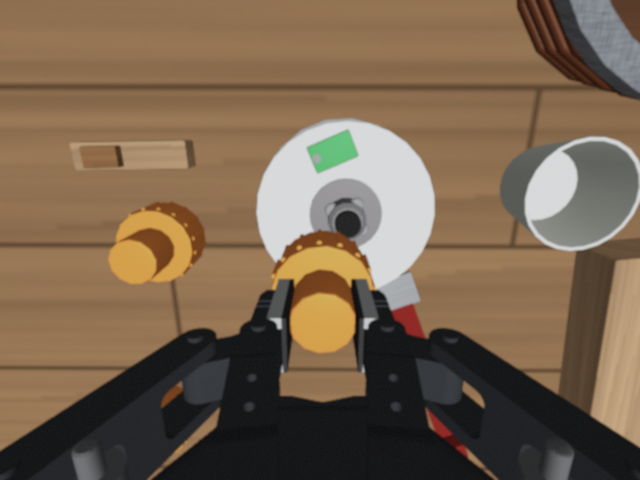

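View pics/s5c.png

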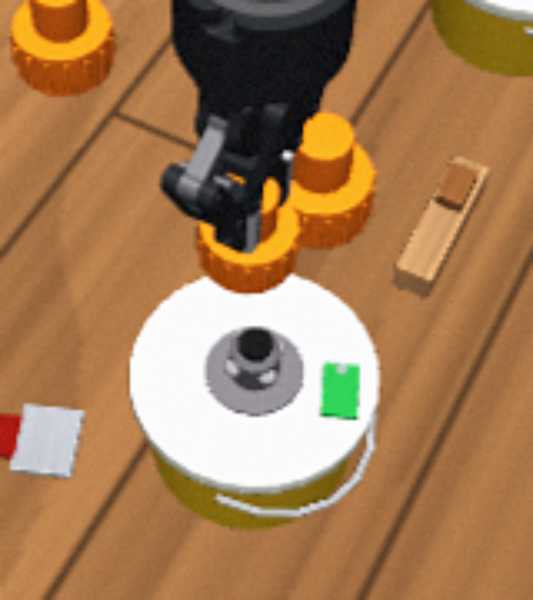

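The wrist view shows the cap held at (323,290), the collar at (345,210) and the seal at (347,222), with the green tag at (332,150). I'll measure both from this one picture.

```bash
cat > n.py <<'E'
import sys
from m import *
from scipy.spatial.transform import Rotation as Rn
def seg(C,box,lo,hi):
    u0,v0,u1,v1=box;hsv=cv2.cvtColor(C["img"],cv2.COLOR_RGB2HSV);m=np.zeros(hsv.shape[:2],np.uint8)
    m[v0:v1,u0:u1]=cv2.inRange(hsv[v0:v1,u0:u1],lo,hi);return m
E
python3 - <<'E'
from n import *
C=load("pics/w5.npz")
m=seg(C,(250,110,440,250),(0,0,185),(179,40,255))
c=max(cv2.findContours(m,0,1)[0],key=cv2.contourArea)
h=cv2.convexHull(c).reshape(-1,2); h=h[h[:,1]<232]
P=np.array([onz(C,u,v,.075)[:2] for u,v in h])
# circle through lid-top hull points (in bench plane), and radius
def circ(P):
    A=np.c_[2*P,np.ones(len(P))];s=np.linalg.lstsq(A,(P**2).sum(1),rcond=None)[0];return s[:2],np.sqrt(s[2]+s[:2]@s[:2])
print("lid",circ(P))
m=seg(C,(300,170,390,232),(0,0,95),(179,40,165))
c=max(cv2.findContours(m,0,1)[0],key=cv2.contourArea)
h=cv2.convexHull(c).reshape(-1,2);h=h[h[:,1]<225]
print("collar",circ(np.array([onz(C,u,v,.077)[:2] for u,v in h])))
m=seg(C,(325,200,370,240),(0,0,0),(179,255,45))
e,st=blob(m);print("seal",e,onz(C,*e[0],.1045))
s=ctrl.get_state();R=Rn.from_quat(s["tcp_rot"]).as_matrix();p=s["eef_pos"]
for k in(-.0107,.0153): 
  q=p+R@[k,0,0];print("cap axis pt",k,q.round(4),proj(C,q))
a=cv2.resize(C["img"][190:370,240:440],None,fx=3,fy=3);cv2.imwrite("pics/w5c.png",a[:,:,::-1])
E
```

```text
lid (array([ 0.61136928, -0.17593412]), np.float64(0.06582420593217095))
collar (array([ 0.61145881, -0.17582814]), np.float64(0.02593429651016334))
seal ((347.5491027832031, 223.21275329589844), (22.38825798034668, 24.47804832458496), 133.7863006591797) [ 0.61211389 -0.17596024  0.1045    ]
cap axis pt -0.0107 [ 0.5978 -0.1583  0.2055] [317.72426579 326.30716012]
cap axis pt 0.0153 [ 0.5975 -0.1581  0.1795] [318.56524097 295.97366935]
```

View pics/w5c.png

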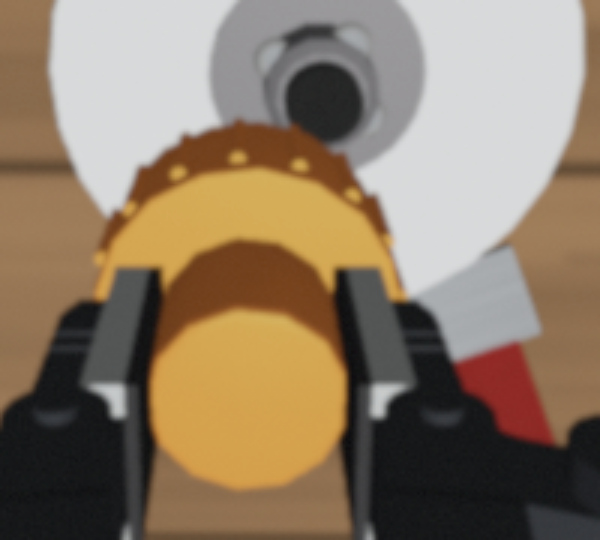

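Three cues in this view (lid, collar, seal) put the neck at (0.6115, -0.1759) within 1 mm. The top view's value is 2 mm away from that in y. Moving to just above the neck.

```bash
python3 g.py .6115 -.1755 .16 0 1
```

```text
t 5.9 pos [ 0.5977 -0.1582  0.1948] q [-0.42  0.21  1.76  0.    1.19  1.14] F [ 0.6 -0.2 -0. ] open 0.303
axes y [ 0.004 -1.    -0.006] z [-1.    -0.004  0.01 ]
shift [ 0.69  0.35 -0.28] turn [0.22 0.59 0.33]
```

drive_tool(series=[[[0,0.35,-0.28],[0.2,0.6,0.3]],[[0.3,0,0],[0,0,0]],[[0.3,0,0],[0,0,0]],[[0,0,0],[0,0,0]],[[0,0,0],[0,0,0]]])

```text
time: 6.4
eef_pos: [0.6098, -0.17, 0.1647]
tcp_rot: [0.707, 0.002, -0.707, 0.002]
contact_force: [-0.1, 0.4, -0.3]
opening: 0.298
```

```bash
python3 g.py .6115 -.1755 .155 0 1
```

```text
t 6.4 pos [ 0.6098 -0.17    0.1647] q [-0.43  0.27  1.75  0.    1.13  1.13] F [-0.1  0.4 -0.3] open 0.298
axes y [ 0.006 -1.    -0.001] z [-1.    -0.006 -0.001]
shift [ 0.19  0.11 -0.03] turn [ 0.33 -0.06  0.07]
```

drive_tool(series=[[[0.1,0.11,-0.03],[0.3,0,0]],[[0,0,0],[0,0,0]]])

```text
time: 6.6
eef_pos: [0.611, -0.1749, 0.1594]
tcp_rot: [0.707, 0.001, -0.707, -0.0]
contact_force: [-1.6, 0.4, -0.9]
opening: 0.296
```

```bash
python3 g.py .6115 -.1755 .155 0 1;  python3 - <<'E'
from n import *
s=ctrl.get_state();R=Rn.from_quat(s["tcp_rot"]).as_matrix();p=s["eef_pos"]
for n in("wrist","scene","top"):snap(n,f"pics/{n}6.png")
C=load("pics/wrist6.npz")
for k in(-.0107,.0153,.0423): 
  q=p+R@[k,0,0];print("cap axis pt",k,q.round(4),proj(C,q),proj(load("pics/scene6.npz"),q))
a=cv2.resize(C["img"][160:380,200:440],None,fx=2.5,fy=2.5);cv2.imwrite("pics/w6c.png",a[:,:,::-1])
a=cv2.resize(load("pics/scene6.npz")["img"][230:350,270:390],None,fx=5,fy=5);cv2.imwrite("pics/s6c.png",a[:,:,::-1])
E
```

```text
t 6.6 pos [ 0.611  -0.1749  0.1594] q [-0.44  0.28  1.75  0.    1.12  1.13] F [-1.6  0.4 -0.9] open 0.296
axes y [ 0.001 -1.    -0.001] z [-1.    -0.001 -0.001]
shift [ 0.09  0.01 -0.01] turn [ 0.07 -0.03  0.09]
cap axis pt -0.0107 [ 0.611  -0.1749  0.1701] [321.62809754 323.38562867] [326.93335751 269.45069265]
cap axis pt 0.0153 [ 0.611  -0.1748  0.1441] [321.83094588 293.76319598] [326.52525974 278.39493643]
cap axis pt 0.0423 [ 0.611  -0.1748  0.1171] [321.98423612 271.37785236] [326.12499527 287.16749823]
```

View pics/w6c.png

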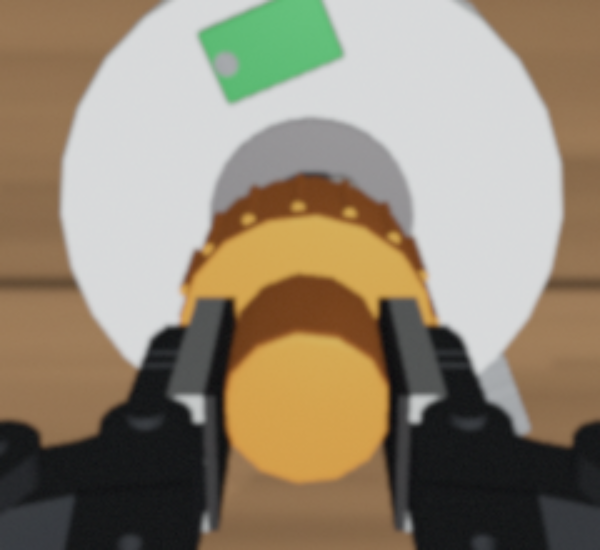

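View pics/s6c.png

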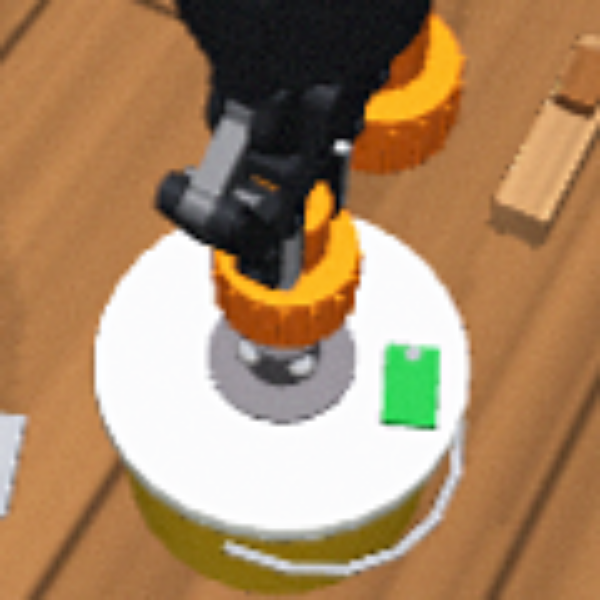

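The wrist crop shows the cap where the arm model predicts it, with the knob at (322.4,322.8) against (321.6,323.4). The scene crop shows the cap right over the neck. One last numeric check of the collar from this wrist frame.

```bash
python3 - <<'E'
from n import *
def circ(P):
    A=np.c_[2*P,np.ones(len(P))];s=np.linalg.lstsq(A,(P**2).sum(1),rcond=None)[0];return s[:2],np.sqrt(s[2]+s[:2]@s[:2])
C=load("pics/wrist6.npz")
m=seg(C,(270,200,380,245),(0,0,95),(179,40,165))
c=max(cv2.findContours(m,0,1)[0],key=cv2.contourArea)
h=cv2.convexHull(c).reshape(-1,2);h=h[h[:,1]<242]
print("collar",circ(np.array([onz(C,u,v,.077)[:2] for u,v in h])))
m=seg(C,(215,150,430,280),(0,0,185),(179,40,255))
c=max(cv2.findContours(m,0,1)[0],key=cv2.contourArea)
h=cv2.convexHull(c).reshape(-1,2);h=h[(h[:,1]<270)&(h[:,1]>165)]
print("lid",circ(np.array([onz(C,u,v,.075)[:2] for u,v in h])))
E
python3 g.py .6115 -.1755 .138 0 1
```

```text
collar (array([ 0.6122695 , -0.17602603]), np.float64(0.025809249995520762))
lid (array([ 0.61149618, -0.17605077]), np.float64(0.06597788156406392))
t 6.75 pos [ 0.6115 -0.1748  0.1604] q [-0.44  0.28  1.74  0.    1.12  1.13] F [-0.7 -0.1 -0.9] open 0.297
axes y [ 0.001 -1.    -0.001] z [-1.    -0.001 -0.002]
shift [0.45 0.01 0.  ] turn [ 0.08 -0.12  0.06]
```

drive_tool(series=[[[0.15,0.02,-0.01],[0,0,0]],[[0.15,0,0],[0,0,0]],[[0.1,0,0],[0,0,0]],[[0,0,0],[0,0,0]]])

```text
time: 7.15
eef_pos: [0.6123, -0.1761, 0.1392]
tcp_rot: [0.708, 0.001, -0.706, 0.0]
contact_force: [-0.7, 0.4, -0.4]
opening: 0.301
```

```bash
python3 g.py .612 -.1755 .1363 0 1
```

```text
t 7.15 pos [ 0.6123 -0.1761  0.1392] q [-0.44  0.3   1.75  0.    1.08  1.13] F [-0.7  0.4 -0.4] open 0.301
axes y [ 0.001 -1.    -0.001] z [-1.    -0.001 -0.003]
shift [ 0.06 -0.01  0.01] turn [ 0.06 -0.17  0.04]
```

drive_tool(series=[[[0.1,0,0],[0,0,0]],[[0.1,0,0],[0,0,0]],[[0.1,0,0],[0,0,0]]], newtons=110)

```text
time: 7.45
eef_pos: [0.614, -0.1768, 0.1303]
tcp_rot: [0.709, 0.0, -0.706, 0.001]
contact_force: [-5.9, 2.2, 10.4]
opening: 0.288
```

```bash
python3 g.py .612 -.1755 .1193 0 1
```

```text
t 7.45 pos [ 0.614  -0.1768  0.1303] q [-0.44  0.32  1.76  0.    1.07  1.13] F [-5.9  2.2 10.4] open 0.288
axes y [ 0.001 -1.     0.   ] z [-1.    -0.001 -0.004]
shift [ 0.22 -0.03  0.04] turn [ 0.08 -0.26 -0.01]
```

drive_tool(series=[[[0.1,-0.02,0.03],[0,-0.2,0]],[[0.1,0,0.01],[0,0,0]],[[0.1,0,0],[0,0,0]]])

```text
time: 7.75
eef_pos: [0.6123, -0.1761, 0.1193]
tcp_rot: [-0.707, -0.0, 0.707, -0.001]
contact_force: [-12.0, 3.5, 30.0]
opening: 0.284
```

```bash
python3 g.py .612 -.1755 .1193 0 1
```

```text
t 7.75 pos [ 0.6123 -0.1761  0.1193] q [-0.44  0.33  1.76 -0.    1.05  1.13] F [-12.    3.5  30. ] open 0.284
axes y [ 0.002 -1.     0.001] z [-1.    -0.002  0.   ]
shift [ 0.   -0.01  0.01] turn [ 0.12  0.   -0.05]
```

```bash
python3 - <<'E'
from n import *
for n in("wrist","scene"):snap(n,f"pics/{n}7.png")
s=ctrl.get_state();R=Rn.from_quat(s["tcp_rot"]).as_matrix();p=s["eef_pos"];print(p,s["contact_force"],s["wrist_torque"])
C=load("pics/wrist7.npz")
a=cv2.resize(C["img"][160:380,200:440],None,fx=2.5,fy=2.5);cv2.imwrite("pics/w7c.png",a[:,:,::-1])
a=cv2.resize(load("pics/scene7.npz")["img"][250:340,280:380],None,fx=6,fy=6);cv2.imwrite("pics/s7c.png",a[:,:,::-1])
E
python3 g.py .612 -.1755 .1193 0 1
```

```text
[ 0.61266977 -0.17615372  0.11950118] [-5.71463627  2.09458813 10.66663405] [ 0.31048793  0.94388235 -0.00464677]
t 7.85 pos [ 0.6127 -0.1762  0.1195] q [-0.44  0.33  1.76 -0.    1.05  1.13] F [-5.7  2.1 10.7] open 0.289
axes y [ 0.002 -1.     0.001] z [-1.    -0.002 -0.001]
shift [ 0.   -0.01  0.01] turn [ 0.12 -0.07 -0.07]
```

View pics/s7c.png

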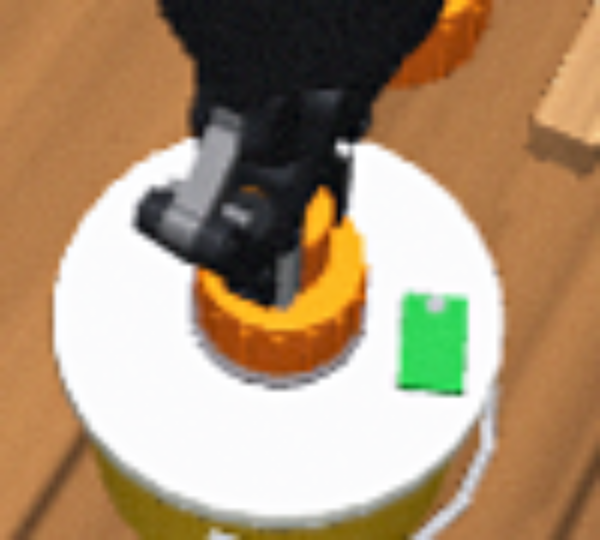

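View pics/w7c.png

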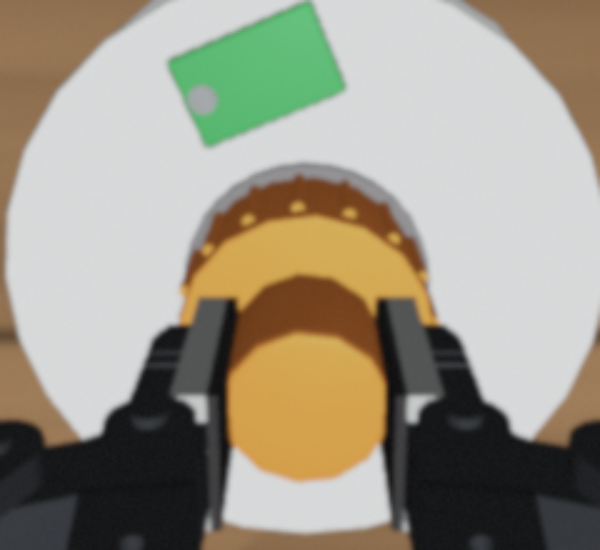

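The scene and wrist crops show the cap clicked, its skirt almost down on the grey collar and the tag still green. The force has settled to about 11 N, so I'll press harder.

drive_tool(series=[[[0.06,0,0.02],[0,0,0]]])

```text
time: 7.95
eef_pos: [0.6126, -0.1762, 0.1194]
tcp_rot: [0.708, 0.0, -0.706, 0.001]
contact_force: [-4.5, 3.4, 12.7]
opening: 0.29
```

Run:
```python
from n import *
for k in range(6):
    s=ctrl.get_state();print(round(s["time"],2),s["eef_pos"].round(4),s["contact_force"].round(1),round(s["opening"],3)); snap("scene","pics/s8.png")
```

```text
7.95 [ 0.6126 -0.1762  0.1194] [-4.5  3.4 12.7] 0.29
8.0 [ 0.6126 -0.1762  0.1194] [-3.9  2.7 11.8] 0.29
8.05 [ 0.6126 -0.1762  0.1194] [-3.6  2.5 10.3] 0.285
8.1 [ 0.6126 -0.1762  0.1194] [-4.4  2.4 12.2] 0.29
8.15 [ 0.6126 -0.1762  0.1194] [-3.7  2.7 12.5] 0.288
8.2 [ 0.6126 -0.1762  0.1194] [-4.7  1.6 11.5] 0.291
```

drive_tool(series=[[[0.14,0,0.02],[0,0,0]]])

```text
time: 8.35
eef_pos: [0.6127, -0.1762, 0.1192]
tcp_rot: [0.708, 0.001, -0.706, 0.001]
contact_force: [-16.9, 7.1, 39.8]
opening: 0.287
```

Run:
```python
from n import *
for k in range(4):
    s=ctrl.get_state();print(round(s["time"],2),s["eef_pos"].round(4),s["contact_force"].round(1),round(s["opening"],3)); snap("scene","pics/s8.png")
```

```text
8.35 [ 0.6127 -0.1762  0.1192] [-16.9   7.1  39.8] 0.287
8.4 [ 0.6129 -0.1763  0.1193] [-12.5   5.5  26.3] 0.289
8.45 [ 0.6128 -0.1763  0.1193] [-11.2   4.3  25.6] 0.29
8.5 [ 0.6128 -0.1763  0.1193] [-11.8   5.4  26.2] 0.289
```

Steady at 26 N. The extra 14 N moved the tool only 0.1 mm, so the rim is on the hard collar, and TCP z 0.1193 puts the rim at 0.0770. Last look before handing in.

Run:
```python
from n import *
snap("wrist","pics/w9.png");snap("scene","pics/s9.png")
a=cv2.resize(load("pics/s9.npz")["img"][250:340,280:380],None,fx=4,fy=4)
b=cv2.resize(load("pics/w9.npz")["img"][180:380,220:440],(396,360))
cv2.imwrite("pics/c9.png",np.hstack([a,b])[:,:,::-1])
s=ctrl.get_state();print(s["time"],s["eef_pos"].round(4),s["contact_force"].round(1),Rn.from_quat(s["tcp_rot"]).as_matrix()[:,0].round(3))
```

```text
8.65 [ 0.6128 -0.1763  0.1193] [-11.7   5.2  25.9] [ 0.004 -0.001 -1.   ]
```

View pics/c9.png

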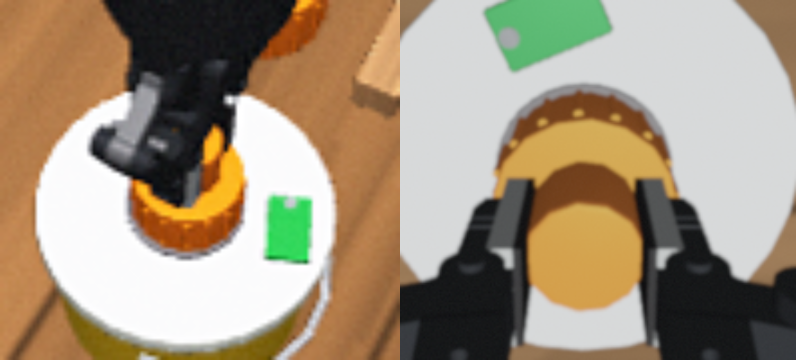

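View pics/s9.png

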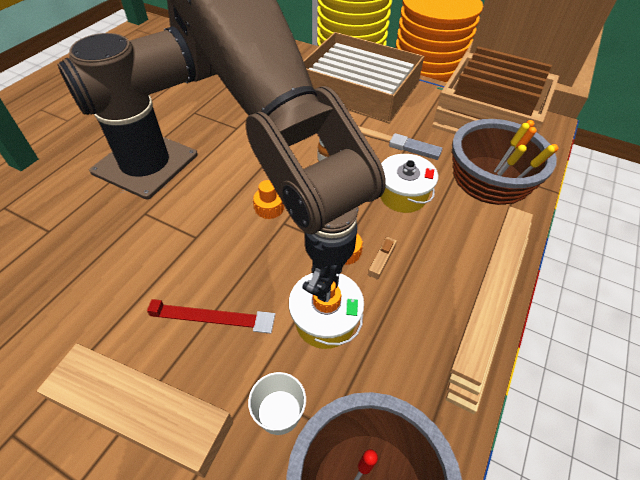

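The cap is upright and its rim is on the collar of the green-tagged pail (scene (327,295)). The red-tagged pail is open, and everything visible is unmoved.

```bash
python3 -c "
from h import *
print(ctrl.sign_off())"
```

```text
the job is handed in; nothing more can be done
None
```

The smallest orange cap is on the green-tagged pail, clicked and pressed down to the collar. I handed the job in at about 8.7 s with the gripper still pressing.

**Last checks:**
- **Rim height:** the tool height puts the rim at 0.077 m, which is the collar height. This assumes the cap did not slip in the grip, and the close-up pictures showed no slip. Going from about 12 N to 26 N lowered the tool only 0.1 mm, so it was against a hard stop.
- **Push and tilt:** the downward push held steady at about 26 N, and the tool was vertical within 0.005 rad.
- **Centring:** the tool axis was within about 1 mm of where the wrist camera put the neck.
- **Other things:** the red-tagged pail is open. Nothing on the bench that the last picture shows had moved; the arm hid most of the jar.

**What disagreed or stood out:**
- The first single-view estimates of the neck differed by up to 6 mm: 2 mm between the top and wrist cameras, more for the scene camera. I went with the wrist camera's figure.
- About 12 N of sideways force stayed on the tool while pressing. It was steady and the cap did not shift.
- The wrist force peaked briefly at about 44 N during pressing, well under the 120 N limit.

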